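# Fold back the bifold gate and set the spindle flat-up under the indicator

### The arm

A 6-joint arm with a two-finger parallel gripper is mounted at the origin on a cart in front of the work surface, level with it; the furniture and walls round the work are solid. World frame = base frame: x ahead of the robot, y to its left, z up, the work surface at z = 0. Lengths are in m, angles in rad, forces in N, time in s.
With the tool pointing down it reaches from about 0.25 to 0.775 m from the base axis. Payload 4 kg.
Tool frame: the origin (TCP) lies at the very end of the fingers, on their centre line; the grasp point (between the pads) lies 19 mm behind it; z points along the fingers, y is the line along which they close (so a half turn about z gives the same grasp; the last joint's range is limited). The gripper opens to 94 mm and grips with 3 to 60 N. Pads are 16 mm wide; open, the fingers measure 119 mm over their backs; the gripper's body (75 mm by 177 mm) begins 78 mm behind the grasp point.
Start: joints at [1.171, 0.087, 1.371, -0, 1.684, -0.103], TCP at [0.161, 0.526, 0.206] pointing down, gripper open.
Joint ranges: [-3.1, 3.1], [-0.76, 2.03], [0.27, 2.55], [-1.08, 4.22], [0.17, 2.65], [-2.57, 2.57]. Speed limits (rad/s): [2.79, 2.79, 3.14, 3.14, 3.14, 3.14].

### API

Orientations are given as [roll, pitch, yaw] about the fixed x, y, z axes, in that order (R = Rz(yaw) Ry(pitch) Rx(roll)).
In Python, from bench import robot, vision gives the robot as it stands.
- The arm moves only by the shell command python3 -m crank 'ROWS'. ROWS is JSON, a list of rows, each a list of 3 entries, a list of its own where there are three numbers: the closure, from 0 (fully open) to 1 (shut), then the shift along the tool's x, y, z in m, then the turn, a rotation vector about the tool's x, y, z in degrees. A call has 1 to 8 rows; each row shifts and turns the commanded pose from where the row before left it, along the tool's axes as they then stand; what a row does not reach is not made up. A row lasts 1/10 s, in which the tool goes at most 50 mm and 8.59 degrees, less where a joint would pass 70% of its speed; a pose out of reach is approached as far as the arm can. A call with a gripper value outside its range is refused whole. The fingers move at their own pace and stop on an object; the grip force is fixed at half the most. Time passes only in rows, so rows that do not move let the fingers close. It gives the time, the measured TCP pose, the force, the opening and the grip force at its end, in the units of the state.
- robot.get_obs(): the state, without advancing time (a new reading comes with each control period).
- vision.snapshot(name): name is "side" or "top"; returns a dict with "color" (480x640x3 uint8, red, green, blue), "z_map" (480x640 float32, m along the optical axis (not along the pixel's ray), 0 where there is no reading), "fx", "fy", "cx", "cy" (pixels), "R" (3x3) and "t" (3): a world point X has camera coordinates R X + t. Camera axes: x right, y down, z forward; pixel columns grow to the right and rows downward; lengths in m; the calibration is good to about 2 mm. A picture is of the moment at which its call begins.
- robot.close_job(): hands the job in; it is judged then, once.
The state is a dict: "time": time; "joint_positions": joint angles; "qvel": joint speeds; "joint_torque": joint torques, N m; "tool_pos": TCP position; "ee_rot": TCP orientation; "wrist_force": force on the tool from outside, world axes, zero at the start; "wrist_torque": the same for the moment, N m; "width": finger opening in m; "finger_force": force on a finger pad.
Only numpy, scipy, OpenCV 4.12 (cv2) and the standard library are available. Lean on these libraries where they do the work, as an engineer would, in place of code of your own. Each camera call takes 0.05 s, during which the arm holds its last target. There are 200 camera calls.

### The job

Set up the spindle for its flat to be checked. Push the check station's bifold gate in at the fold and collapse it right back against its jamb; then draw the spindle towards you by its T-bar, out through the doorway, until its head meets the V-block, turn the flat on the head level and facing up (T-bar upright), and let go. Leave the dial indicator untouched and the other things where they are.

Things in the scene. Friction and masses are not known exactly. Their poses are not given: they have to be found in the camera images.
- check_station: Check station fixed on the bench: dark base plate 325 x 268 x 12 mm, clear framed guard panels left, right and back, open top, 145 mm high (posts 149). The doorway on the robot's side is closed by the bifold gate. Origin: on the bench, middle of the doorway, plane of the gate's pins; +x inwards (away from robot), +y left along the track. Side panels at y = -116 and 116, back at x = 275 mm.
- gate (a joint): Fold angle a (rad) of the bifold gate: angle of its right leaf from the track line. 0 = closed, leaves in line; grows as the fold is pushed inwards; 1.5 = end stop, leaves folded together at the right jamb, standing inwards. Past about 0.8 it is finished by pushing the free end right along the track. Stays where left (1 to 2 N at the fold).
- gate_fold (a point): Top of the fold hinge between the two gate leaves (each 90 wide, 8 thick, 24 to 145 mm above the bench). Right leaf pivots at station x = 0, y = -90 mm; the fold is at x = 90 sin a, y = -90 + 90 cos a, so the leaves make a V open to the robot. All pins lie in the leaves' robot-side faces; the leaves lie behind (x = 0 to 8 mm when shut).
- gate_end (a point): Top of the left leaf's free end, 145 mm above the bench; its roller runs in the floor track at station x = 0, y = -90 + 180 cos a mm. Track: low channel from post to post, x = -12 to 12 mm, top 20 mm above the bench; nothing crosses the doorway above it. Front posts: 18 mm square, inner faces at y = -107 and 107 mm, x = -5 to 13 mm.
- rest: Steel V-block fixed in the station at the left: 60 long (x = 82 to 142 mm), 50 wide, groove along station x at y = 50 mm, top 66 mm above the bench. A wire stirrup (110 mm high, at x = 112 mm) with a sprung shoe keeps the spindle down in the groove: it can slide and turn, not lift out. Origin: middle of its underside, 26 mm above the bench.
- spindle_slide (a joint): How far the spindle still has to be drawn towards the robot (m): 0 = its head meets the back of the V-block (stop). Starts 60 to 75 mm in. Drag about 3 N. Plain steel spindle, 214 mm long: 24 mm journal, T-bar near the robot-side end, head at the far end; axis along station x at y = 50 mm, 65 mm above the bench.
- spindle (a joint): Roll of the spindle (rad): 0 = T-bar upright and flat level, facing up. Positive = top of the T-bar leans right (station -y); it starts leaning so. Drag about 0.05 N m; stays where it is left. The tip of the T-bar moves on an arc of 42 mm radius.
- bar_middle (a point): Where the T-bar crosses the spindle axis, 18 mm from the spindle's near end. T-bar: steel rod 10 mm thick, 84 mm long, 42 mm to each side of the axis, square to it. Station x of this point = -8 mm + spindle_slide. The T-bar is the spindle's handle.
- bar_top (a point): Upper tip of the T-bar, on the same side of the spindle as the flat, 42 mm from the axis (107 mm above the bench when upright).
- flat (a point): Middle of the milled flat on the spindle's head (far end, 36 mm thick and 36 mm long; flat 27 mm wide, 12 mm from the axis). At station x = 160 mm + spindle_slide.
- indicator: Dial indicator hung tip down from a magnetic stand inside the station, fixed over the place where the flat comes to stand (station x = 160, y = 50 mm); dial 58 mm wide, 90 to 212 mm above the bench. Origin near the middle of the dial's back. The stand, 322 mm high, is at about x = 235, y = -78 mm. Not to be touched.
- block_123: Steel 1-2-3 block with bored holes, 26 x 76 x 51 mm, standing on the station's base plate right of the V-block, clear of the sweep of the gate. Bystander.
- ring_gauge: Steel ring gauge, 60 mm in diameter, 18 mm high, on the station's base plate right of the V-block, clear of the sweep of the gate. Bystander.
- micrometer: Micrometer lying on the bench at the left, 41 x 128 x 16 mm. Bystander.
- plug_gauge: Plug gauge lying on the bench at the left, 20 x 114 x 23 mm. Bystander.
- torch: Black torch lying on the bench at the right, 28 x 116 x 28 mm. Bystander.
- screwdriver: Screwdriver lying on the bench at the right, 23 x 192 x 23 mm. Bystander.

How it is judged:
By the outcome, as a careful person would: the job done as asked, in the order asked, and still so for the second after the job is handed in, with the robot touching nothing.
It also fails if it takes over 51 s, if anything falls off the work surface, if the arm or the gripper's body presses on something with over 40 N, if the wrist force passes 120 N, or if a joint passes its speed limit or range.

## Working session

There is one attempt and no reset: what is moved stays moved. The work goes in short steps, Python scripts to look and compute and a shell command to move; the robot and the scene stay as the last step left them, time stands still between calls to the robot, and variables do not carry over. Pictures are saved under pics/ and viewed, at most 10 in all, crops included, and the job is handed in when it is done.

```bash
ls; mkdir -p pics; python3 - <<'E'
from bench import robot, vision
import cv2,numpy as np
print(robot.get_obs())
for n in ("top","side"):
    s=vision.snapshot(n); np.savez(f"{n}0.npz",**s)
    cv2.imwrite(f"pics/{n}0.png",s["color"][:,:,::-1]); print(n,s["fx"],s["cx"],s["cy"],s["R"],s["t"],-s["R"].T@s["t"])
E
```

```text
pics
{'time': 0.0, 'joint_positions': array([ 1.17089471e+00,  8.79498469e-02,  1.37225154e+00, -8.44039238e-07,
        1.68355533e+00, -1.03090130e-01]), 'qvel': array([ 0.00020002,  0.00067169, -0.00074247,  0.00051948, -0.0011211 ,
       -0.00079484]), 'joint_torque': array([ 1.46331699e-04, -3.40193510e+01, -3.02423251e+01,  7.15460884e-02,
        3.31818277e-02, -2.05760716e-04]), 'tool_pos': array([0.16064943, 0.52545395, 0.20430835]), 'ee_rot': array([-3.13943999e+00, -2.21864616e-04,  2.84478083e+00]), 'wrist_force': array([ 0.33312237,  0.8813061 , -0.20487784]), 'wrist_torque': array([-0.03387964,  0.0461503 ,  0.00386996]), 'finger_force': 0.0, 'width': 0.09359276703933157}
top 526.5699148497882 319.44067363553086 241.67966953563942 [[ 0.02362459 -0.99970759 -0.00515941]
 [-0.99521938 -0.0230287  -0.09491081]
 [ 0.09476425  0.00737697 -0.99547241]] [-0.06557925  0.59959952  1.19014899] [ 0.48549878 -0.06053177  1.24133061]
side 610.9465374665047 305.0231086683729 248.0097143293325 [[-0.99934007 -0.03413871  0.01240886]
 [-0.030753    0.61337025 -0.78919655]
 [ 0.01933092 -0.78905734 -0.61401533]] [0.59276458 0.14659693 1.65763655] [0.56483804 1.23828831 1.12615251]
```

View pics/top0.png

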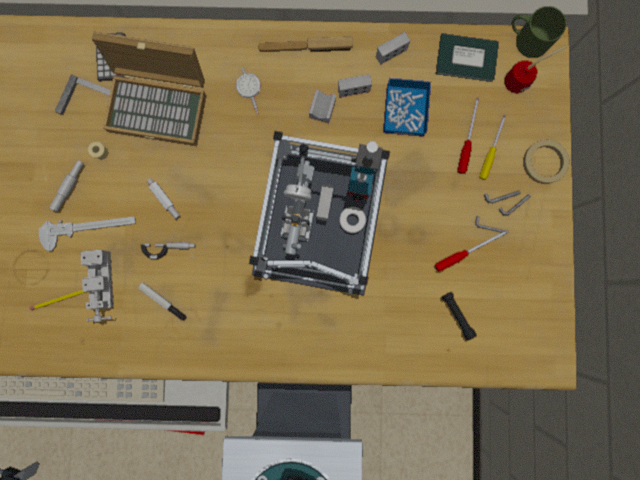

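View pics/side0.png

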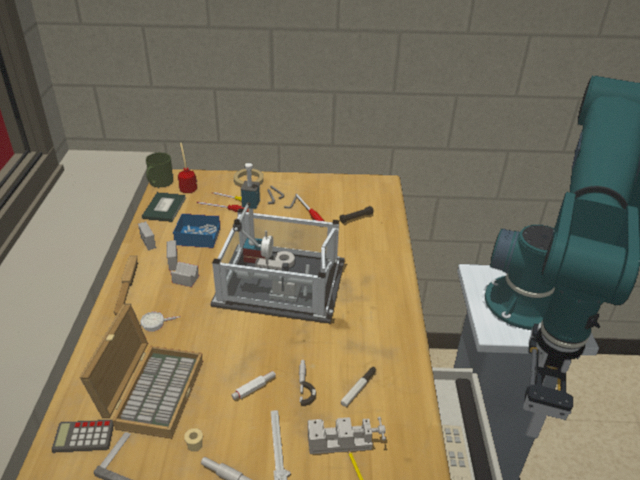

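The top view shows the station at columns 252-390, rows 132-293, with the gate a slight V near (255-360, 262-285) and the arm out of the way. In the side view the station is at (213-345, 205-318). I'll enlarge the station from both views.

```bash
python3 - <<'E'
import cv2,numpy as np
a=np.load("top0.npz")["color"][125:300,245:395,::-1]
b=np.load("side0.npz")["color"][195:325,205:355,::-1]
cv2.imwrite("pics/topc.png",cv2.resize(a,None,fx=3.4,fy=3.4,interpolation=cv2.INTER_CUBIC))
cv2.imwrite("pics/sidec.png",cv2.resize(b,None,fx=4.5,fy=4.5,interpolation=cv2.INTER_CUBIC))
E
```

```text
(no output)
```

View pics/topc.png

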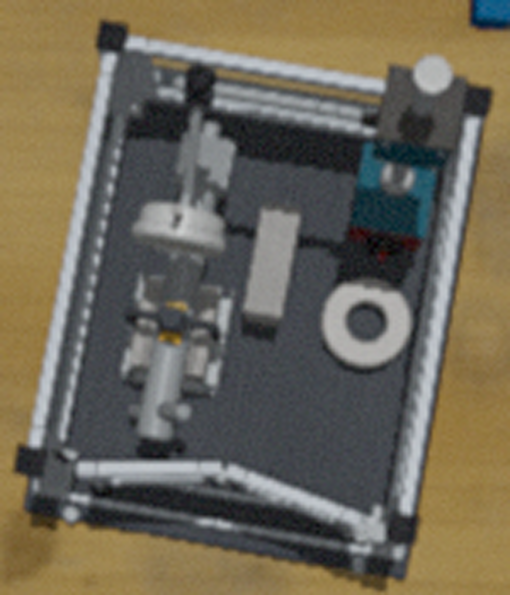

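View pics/sidec.png

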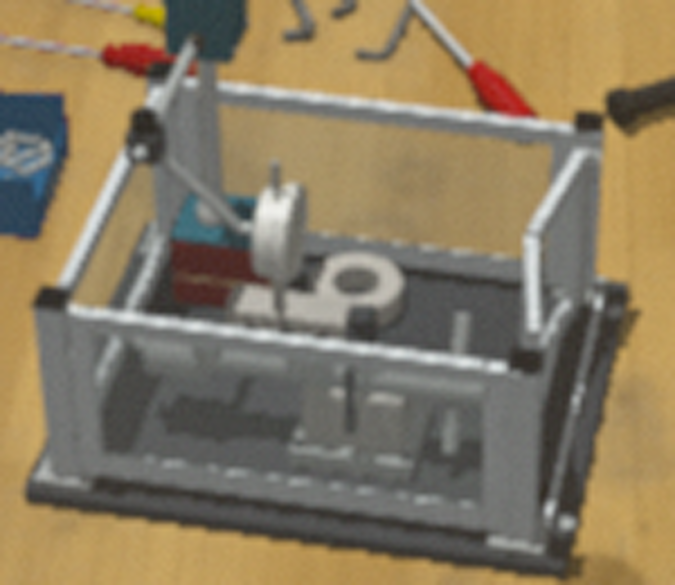

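Crop of the top view: post caps at (32,459), (402,527), (113,36), (478,102); fold at about (225,470), T-bar tips at about (137,412) and (182,411), indicator dial above the spindle head. In the side crop the T-bar stands nearly upright, at about (462,315)-(450,445).

```bash
cat > h.py <<'E'
import numpy as np
def ray(s,u,v,z):
    d=s["R"].T@np.array([(u-s["cx"])/s["fx"],(v-s["cy"])/s["fy"] if "fy" in s else 0,1]); c=-s["R"].T@s["t"]
    return c+d*(z-c[2])/d[2]
def tw(p,st): # station->world
    x,y,th=st; c,s=np.cos(th),np.sin(th); return np.array([x+c*p[0]-s*p[1],y+s*p[0]+c*p[1]])
def ts(p,st):
    x,y,th=st; c,s=np.cos(th),np.sin(th); d=np.array(p[:2])-[x,y]; return np.array([c*d[0]+s*d[1],-s*d[0]+c*d[1]])
E
python3 - <<'E'
import numpy as np,cv2
from scipy.optimize import least_squares
from h import *
s=dict(np.load("top0.npz")); S=dict(np.load("side0.npz"))
T=lambda p,z: ray(s,245+(p[0]+.5)/3.4-.5,125+(p[1]+.5)/3.4-.5,z)
D=lambda p,z: ray(S,205+(p[0]+.5)/4.5-.5,195+(p[1]+.5)/4.5-.5,z)
P=np.array([T(p,.149)[:2] for p in [(32,459),(402,527),(113,36),(478,102)]])
Q=np.array([D(p,.149)[:2] for p in [(527,358),(589,122),(52,298),(158,75)]])
print(P,Q,[np.linalg.norm(P[a]-P[b]) for a,b in ((0,1),(2,3),(0,2),(1,3))])
M=np.array([[4,116],[4,-116],[275,116],[275,-116]])/1e3
for X in (P,Q,(P+Q)/2):
  r=least_squares(lambda q:np.concatenate([tw(m,q)-x for m,x in zip(M,X)]),[.5,0,0]);print(r.x,np.degrees(r.x[2]),(r.fun*1e3).round(1))
st=r.x; np.save("st.npy",st)
for n,p,z in [("fold",(225,470),.145),("fend",(75,470),.145),("pivot",(375,525),.145),("tipR",(182,411),.104),("tipL",(137,412),.027),("dial",(178,228),.15),("block",(272,260),.08)]:
    print(n,(ts(T(p,z),st)*1e3).round(1))
for n,p,z in [("fold",(532,235),.145),("fend",(533,330),.145),("tipU",(462,315),.105),("tipLow",(450,450),.025)]:
    print("side",n,(ts(D(p,z),st)*1e3).round(1))
E
```

```text
[[ 0.54883684  0.08253426]
 [ 0.51268307 -0.14414842]
 [ 0.81467129  0.04125086]
 [ 0.77763382 -0.18724193]] [[ 0.55080118  0.08566877]
 [ 0.51559983 -0.13973768]
 [ 0.81829496  0.04661369]
 [ 0.78507289 -0.17658952]] [np.float64(0.22954766996069018), np.float64(0.23147510773719376), np.float64(0.26902095235634527), np.float64(0.268432397152348)]
[ 0.52570274 -0.02989634 -0.15840332] -9.075841563518727 [-0.9  1.5 -1.3 -0.9  0.9  0.   1.3 -0.6]
[ 0.52940597 -0.02585564 -0.14499166] -8.307410456801094 [-0.7  2.7  1.  -1.5 -0.   2.6 -0.3 -3.8]
[ 0.52755136 -0.02787485 -0.15170232] -8.69190289538502 [-0.8  2.1 -0.2 -1.2  0.4  1.3  0.5 -2.2]
fold [18.5 -4.9]
fend [ 2.5 85.7]
pivot [   1.3 -101. ]
tipR [52.8 30. ]
tipL [52.9 64.7]
dial [160.5  49.9]
block [162.9  -9. ]
side fold [21.7  1.2]
side fend [ 7.1 86.6]
side tipU [56.7 33.6]
side tipLow [57.2 63.3]
```

```bash
cat >> h.py <<'E'
def show():
    from bench import robot
    from scipy.spatial.transform import Rotation as Ro
    o=robot.get_obs(); st=np.load("st.npy"); R=Ro.from_euler("xyz",o["ee_rot"]).as_matrix()
    W=np.array([[np.cos(st[2]),-np.sin(st[2]),0],[np.sin(st[2]),np.cos(st[2]),0],[0,0,1]])
    print("t",round(o["time"],2),"station mm",(ts(o["tool_pos"],st)*1e3).round(1),(o["tool_pos"][2]*1e3).round(1),"F st",(W.T@o["wrist_force"]).round(1),"w",round(o["width"]*1e3,1),"ff",o["finger_force"])
    print("tool axes in station\n",(W.T@R).round(3),"q",o["joint_positions"].round(2))
E
python3 -c "
from h import *;show()"; python3 -m crank '[[1,[0,0,0],[0,0,-8.3]]]'; python3 -c "
from h import *;show()"
```

```text
t 0.1 station mm [-446.3  491.6] 204.4 F st [-0.1 -0.  -0.1] w 94.0 ff 0.0
tool axes in station
 [[-0.989  0.145 -0.001]
 [ 0.145  0.989 -0.002]
 [ 0.    -0.002 -1.   ]] q [ 1.17  0.09  1.37  0.    1.68 -0.1 ]
time: 0.2
tool_pos: [0.1607, 0.5256, 0.2047]
ee_rot: [-3.14, -0.0, 2.993]
wrist_force: [-0.5, 0.4, -0.0]
width: 0.0891
finger_force: 0.0
t 0.2 station mm [-446.2  491.7] 204.7 F st [-0.5  0.3 -0. ] w 89.1 ff 0.0
tool axes in station
 [[-1.    -0.003 -0.   ]
 [-0.003  1.    -0.001]
 [ 0.    -0.001 -1.   ]] q [ 1.17  0.09  1.37 -0.    1.68 -0.25]
```

```bash
python3 -m crank '[[1,[-0.025,-0.031,0],[0,0,0]],[1,[-0.025,-0.031,0],[0,0,0]],[1,[-0.025,-0.031,0],[0,0,0]],[1,[-0.025,-0.031,0],[0,0,0]],[1,[-0.025,-0.031,0],[0,0,0]],[1,[-0.025,-0.031,0],[0,0,0]],[1,[-0.025,-0.031,0],[0,0,0]],[1,[-0.025,-0.031,0],[0,0,0]]]'; python3 -m crank '[[1,[-0.025,-0.031,0],[0,0,0]],[1,[-0.025,-0.031,0],[0,0,0]],[1,[-0.025,-0.031,0],[0,0,0]],[1,[-0.025,-0.031,0],[0,0,0]],[1,[-0.025,-0.031,0],[0,0,0]],[1,[-0.025,-0.031,0],[0,0,0]],[1,[-0.02,-0.031,0],[0,0,0]],[1,[0,0,0],[0,0,0]]]' ; python3 -c "
from h import *;show()"
```

```text
time: 1.0
tool_pos: [0.3213, 0.249, 0.2051]
ee_rot: [-3.141, -0.0, 2.99]
wrist_force: [0.1, -0.2, 0.4]
width: 0.0255
finger_force: 0.0
time: 1.8
tool_pos: [0.457, 0.0069, 0.2044]
ee_rot: [-3.14, -0.002, 2.984]
wrist_force: [-1.0, 0.2, 0.6]
width: 0.0004
finger_force: 0.0
t 1.8 station mm [-75.   23.7] 204.4 F st [-1.1  0.   0.6] w 0.4 ff 0.0
tool axes in station
 [[-1.     0.006 -0.002]
 [ 0.006  1.    -0.001]
 [ 0.002 -0.001 -1.   ]] q [-0.11 -0.12  1.58 -0.    1.69 -1.52]
```

```bash
python3 -m crank '[[1,[0,-0.013,0.035],[0,0,0]],[1,[0,-0.013,0.035],[0,0,0]],[1,[-0.015,0,0.03],[0,0,0]],[1,[-0.015,0,0],[0,0,0]],[1,[-0.01,0,0],[0,0,0]],[1,[0,0,0],[0,0,0]]]' ; python3 -c "
from h import *;show()
from bench import vision
import cv2
s=vision.snapshot('side');t=vision.snapshot('top')
a=cv2.resize(t['color'][210:300,245:365,::-1],None,fx=4,fy=4,interpolation=cv2.INTER_CUBIC);b=cv2.resize(s['color'][200:290,280:370,::-1],None,fx=4,fy=4,interpolation=cv2.INTER_CUBIC)
cv2.imwrite('pics/c1.png',cv2.hconcat([a[:,:430],b]))"
```

```text
time: 2.4
tool_pos: [0.4927, -0.0209, 0.1058]
ee_rot: [3.141, 0.001, 2.99]
wrist_force: [0.1, 1.1, 0.1]
width: 0.0006
finger_force: 0.0
t 2.4 station mm [-35.5   1.6] 105.8 F st [-0.1  1.1  0.1] w 0.6 ff 0.0
tool axes in station
 [[-1.    -0.     0.001]
 [-0.     1.     0.   ]
 [-0.001  0.    -1.   ]] q [-0.16  0.    1.66  0.    1.48 -1.58]
```

View pics/c1.png

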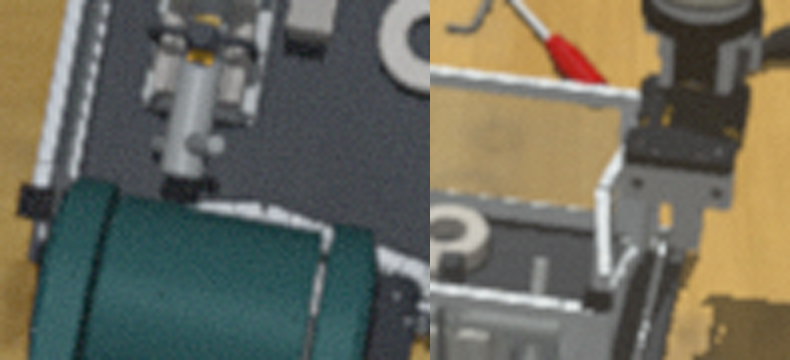

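The picture shows the closed fingers standing in front of the fold, clear of the track and posts. Now I'll push along the fold's arc.

```bash
python3 -m crank '[[1,[-0.015,0,0],[0,0,0]],[1,[-0.015,-0.003,0],[0,0,0]],[1,[-0.012,-0.002,0],[0,0,0]],[1,[-0.012,-0.003,0],[0,0,0]],[1,[-0.012,-0.008,0],[0,0,0]],[1,[-0.01,-0.01,0],[0,0,0]],[1,[-0.006,-0.007,0],[0,0,0]],[1,[0,0,0],[0,0,0]]]' ; python3 -c "
from h import *;show()
from bench import vision
import cv2
s=vision.snapshot('side');t=vision.snapshot('top')
a=cv2.resize(t['color'][210:300,245:365,::-1],None,fx=4,fy=4,interpolation=cv2.INTER_CUBIC);b=cv2.resize(s['color'][200:290,280:370,::-1],None,fx=4,fy=4,interpolation=cv2.INTER_CUBIC)
cv2.imwrite('pics/c2.png',cv2.hconcat([a[:,:430],b]))"
```

```text
time: 3.3
tool_pos: [0.5683, -0.0674, 0.1053]
ee_rot: [3.141, -0.0, 2.989]
wrist_force: [-1.0, 2.6, 1.1]
width: 0.0006
finger_force: 4.7
t 3.3 station mm [ 46.3 -32.9] 105.3 F st [-1.4  2.4  1.1] w 0.6 ff 4.685619547963142
tool axes in station
 [[-1.     0.001 -0.   ]
 [ 0.001  1.     0.   ]
 [ 0.     0.    -1.   ]] q [-0.22  0.18  1.47  0.    1.49 -1.64]
```

View pics/c2.png

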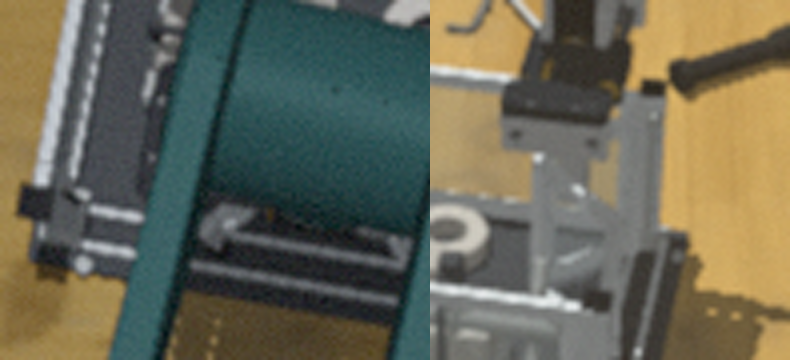

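```bash
python3 -c "
from h import *
s=dict(np.load('top0.npz'));st=np.load('st.npy')
print(ts(ray(s,245+215/4,210+235/4,.145),st)*1e3)"
python3 -m crank '[[1,[0.03,0,0],[0,0,0]],[1,[0.04,0,0],[0,0,0]],[1,[0.025,0.02,0],[0,0,0]],[1,[0,0.04,0],[0,0,0]],[1,[0,0.04,0],[0,0,0]],[1,[0,0,0],[0,0,0]]]' ; python3 -c "
from h import *;show()"
```

```text
[ 2.07187077 17.70766442]
time: 4.0
tool_pos: [0.4894, 0.0494, 0.1058]
ee_rot: [3.142, 0.002, 2.994]
wrist_force: [-0.3, -0.5, 0.2]
width: 0.0007
finger_force: 0.0
t 4.0 station mm [-49.4  70.6] 105.8 F st [-0.2 -0.5  0.2] w 0.7 ff 0.0
tool axes in station
 [[-1.    -0.004  0.002]
 [-0.004  1.     0.   ]
 [-0.002  0.    -1.   ]] q [-0.01 -0.    1.66 -0.    1.48 -1.44]
```

```bash
python3 -m crank '[[1,[-0.026,-0.002,0],[0,0,0]],[1,[-0.026,0,0],[0,0,0]],[1,[0,-0.02,0],[0,0,0]],[1,[0,-0.02,0],[0,0,0]],[1,[0,-0.02,0],[0,0,0]],[1,[0,-0.02,0],[0,0,0]],[1,[0,-0.02,0],[0,0,0]],[1,[0,0,0],[0,0,0]]]' ; python3 -c "
from h import *;show()"
```

```text
time: 4.8
tool_pos: [0.5246, -0.0652, 0.1054]
ee_rot: [-3.139, 0.0, 2.986]
wrist_force: [0.8, 0.0, -0.5]
width: 0.0007
finger_force: 0.0
t 4.8 station mm [  2.7 -37.4] 105.4 F st [ 0.8  0.2 -0.5] w 0.7 ff 0.0
tool axes in station
 [[-1.     0.004  0.   ]
 [ 0.004  1.    -0.003]
 [-0.    -0.003 -1.   ]] q [-0.23  0.08  1.58 -0.    1.48 -1.64]
```

```bash
python3 -m crank '[[1,[0,-0.01,0],[0,0,0]],[1,[0,-0.01,0],[0,0,0]],[1,[0,0,0],[0,0,0]]]' ; python3 -c "
from h import *;show()
from bench import vision
import cv2
s=vision.snapshot('side');t=vision.snapshot('top')
a=cv2.resize(t['color'][210:300,245:365,::-1],None,fx=4,fy=4,interpolation=cv2.INTER_CUBIC);b=cv2.resize(s['color'][200:290,265:355,::-1],None,fx=4,fy=4,interpolation=cv2.INTER_CUBIC)
cv2.imwrite('pics/c3.png',cv2.hconcat([a[:,:430],b]))"
```

```text
time: 5.1
tool_pos: [0.522, -0.0828, 0.1055]
ee_rot: [-3.141, 0.0, 2.989]
wrist_force: [-0.8, -0.2, 0.1]
width: 0.0003
finger_force: 0.0
t 5.1 station mm [  2.8 -55.1] 105.5 F st [-0.8 -0.3  0.1] w 0.3 ff 0.0
tool axes in station
 [[-1.     0.001  0.   ]
 [ 0.001  1.    -0.001]
 [-0.    -0.001 -1.   ]] q [-0.26  0.08  1.58 -0.    1.48 -1.68]
```

View pics/c3.png

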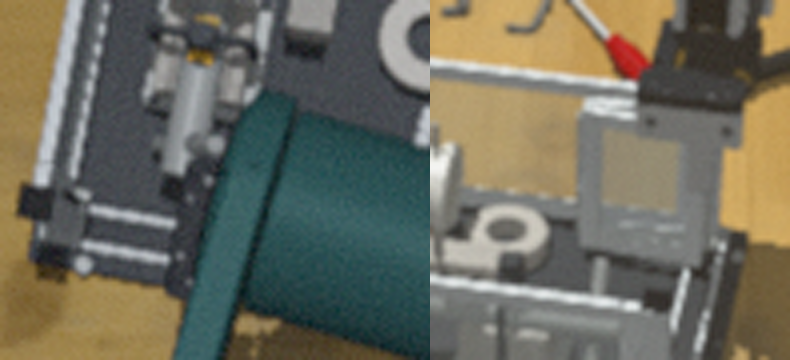

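The side crop shows the leaves folded together at the right jamb, nearly square to the track. I'll press on to the end stop.

```bash
python3 -m crank '[[1,[0,-0.005,0],[0,0,0]],[1,[0,0,0],[0,0,0]]]';python3 -m crank '[[1,[0,-0.004,0],[0,0,0]],[1,[0,0,0],[0,0,0]]]' ; python3 -c "
from h import *;show()"
```

```text
time: 5.4
tool_pos: [0.5214, -0.0859, 0.1055]
ee_rot: [3.14, 0.0, 2.99]
wrist_force: [-0.3, 1.8, 0.1]
width: 0.0006
finger_force: 1.2
time: 5.6
tool_pos: [0.5214, -0.0861, 0.1056]
ee_rot: [3.132, 0.0, 2.992]
wrist_force: [0.7, 12.2, 0.6]
width: 0.0005
finger_force: 5.8
t 5.6 station mm [  2.7 -58.5] 105.6 F st [-1.2 12.2  0.6] w 0.5 ff 5.840432944823988
tool axes in station
 [[-1.    -0.002  0.   ]
 [-0.002  1.     0.009]
 [-0.     0.009 -1.   ]] q [-0.28  0.08  1.58  0.01  1.48 -1.7 ]
```

```bash
python3 -m crank '[[1,[0.005,0.025,0],[0,0,0]],[1,[0.005,0.02,-0.02],[0,0,0]],[1,[0,0,-0.04],[0,0,0]],[1,[0,0,-0.04],[0,0,0]],[1,[-0.03,0.02,0],[0,0,0]],[0,[-0.032,0.02,0],[0,0,0]],[0,[0,0,0],[-5,0,0]],[0,[0,0,0],[-5,0,0]]]';python3 -m crank '[[0,[0,0,0],[0,0,0]],[0,[0,0,0],[0,0,0]]]' ; python3 -c "
from h import *;show()"
```

```text
time: 6.4
tool_pos: [0.586, -0.0132, 0.2049]
ee_rot: [2.965, -0.0, 2.993]
wrist_force: [-0.4, -0.2, 0.4]
width: 0.0207
finger_force: 0.0
time: 6.6
tool_pos: [0.5848, -0.0151, 0.2053]
ee_rot: [2.969, -0.0, 2.988]
wrist_force: [-1.0, -0.1, -0.1]
width: 0.037
finger_force: 0.0
t 6.6 station mm [54.7 21.2] 205.3 F st [-1.  -0.3 -0.1] w 37.0 ff 0.0
tool axes in station
 [[-1.     0.001 -0.   ]
 [ 0.001  0.985  0.172]
 [ 0.     0.172 -0.985]] q [-0.23  0.16  1.3   0.17  1.69 -1.62]
```

```bash
python3 -m crank '[[0,[0,0.004,0],[0,0,0]],[0,[0,0,0],[0,0,0]],[0,[0,0,0.02],[0,0,0]],[0,[0,0,0.03],[0,0,0]],[0,[0,0,0.03],[0,0,0]],[0,[0,0,0.025],[0,0,0]],[0,[0,0,0.018],[0,0,0]],[0,[0,0,0],[0,0,0]]]' ; python3 -c "
from h import *;show()
from bench import vision
import cv2
s=vision.snapshot('side');t=vision.snapshot('top')
a=cv2.resize(t['color'][200:290,245:365,::-1],None,fx=4,fy=4,interpolation=cv2.INTER_CUBIC);b=cv2.resize(s['color'][200:290,265:355,::-1],None,fx=4,fy=4,interpolation=cv2.INTER_CUBIC)
cv2.imwrite('pics/c4.png',cv2.hconcat([a[:,:430],b]))"
```

```text
time: 7.4
tool_pos: [0.5865, 0.012, 0.0818]
ee_rot: [2.967, -0.006, 2.991]
wrist_force: [-0.4, 0.0, 0.3]
width: 0.0939
finger_force: 0.0
t 7.4 station mm [52.2 48.3] 81.8 F st [-0.4 -0.1  0.3] w 93.9 ff 0.0
tool axes in station
 [[-1.    -0.    -0.007]
 [-0.002  0.985  0.173]
 [ 0.006  0.173 -0.985]] q [-0.18  0.22  1.48  0.18  1.46 -1.62]
```

View pics/c4.png

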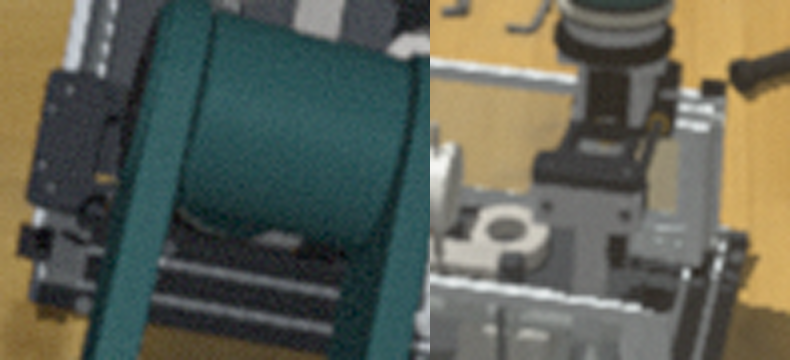

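The side crop shows the gate folded at the right jamb and the open fingers over the T-bar's position, clear of everything else. Closing now.

```bash
python3 -m crank '[[1,[-0.002,0,0],[0,0,0]],[1,[0,0,0],[0,0,0]],[1,[0,0,0],[0,0,0]],[1,[0,0,0],[0,0,0]],[1,[0,0,0],[0,0,0]],[1,[0,0,0],[0,0,0]],[1,[0,0,0],[0,0,0]],[1,[0,0,0],[0,0,0]]]' ;python3 -m crank '[[1,[0,0,0],[0,0,0]],[1,[0,0,0],[0,0,0]],[1,[0,0,0],[0,0,0]]]'; python3 -c "
from h import *;show()"
```

```text
time: 8.3
tool_pos: [0.5907, 0.0098, 0.085]
ee_rot: [2.968, 0.0, 2.99]
wrist_force: [-0.6, -2.3, 0.8]
width: 0.0336
finger_force: 1.1
time: 8.6
tool_pos: [0.5909, 0.0094, 0.0853]
ee_rot: [2.969, 0.001, 2.989]
wrist_force: [-1.1, -8.1, 1.3]
width: 0.0094
finger_force: 27.7
t 8.6 station mm [57.  46.4] 85.3 F st [ 0.1 -8.2  1.3] w 9.4 ff 27.74261713027954
tool axes in station
 [[-1.     0.     0.001]
 [ 0.     0.985  0.172]
 [-0.001  0.172 -0.985]] q [-0.18  0.22  1.47  0.17  1.46 -1.62]
```

```bash
python3 -m crank '[[1,[0.005,0,0],[0,0,0]],[1,[0.009,0,0],[0,0,0]],[1,[0.009,0,0],[0,0,0]],[1,[0.009,0,0],[0,0,0]],[1,[0.009,0,0],[0,0,0]],[1,[0.009,0,0],[0,0,0]],[1,[0.005,0,0],[0,0,0]],[1,[0,0,0],[0,0,0]]]'; python3 -c "
from h import *;show()"
```

```text
time: 9.4
tool_pos: [0.5362, 0.0174, 0.0852]
ee_rot: [2.97, 0.001, 2.989]
wrist_force: [-0.4, -4.9, 1.9]
width: 0.009
finger_force: 29.9
t 9.4 station mm [ 1.7 46. ] 85.2 F st [ 0.3 -4.9  1.9] w 9.0 ff 29.93969053030014
tool axes in station
 [[-1.     0.     0.001]
 [ 0.001  0.985  0.171]
 [-0.001  0.171 -0.985]] q [-0.19  0.1   1.61  0.17  1.44 -1.63]
```

```bash
python3 -m crank '[[1,[0.005,0,0],[0,0,0]],[1,[0,0,0],[0,0,0]]]';  python3 -m crank '[[1,[0.004,0,0],[0,0,0]],[1,[0,0,0],[0,0,0]]]'; python3 -c "
from h import *;show()"; python3 -m crank '[[1,[0.003,0,0],[0,0,0]],[1,[0,0,0],[0,0,0]]]'; python3 -c "
from h import *;show()"
```

```text
time: 9.6
tool_pos: [0.5316, 0.0181, 0.0852]
ee_rot: [2.969, 0.001, 2.989]
wrist_force: [1.5, -5.0, 0.4]
width: 0.0091
finger_force: 29.9
time: 9.8
tool_pos: [0.5295, 0.0184, 0.0852]
ee_rot: [2.969, 0.006, 2.988]
wrist_force: [5.1, -4.5, -2.2]
width: 0.0092
finger_force: 29.9
t 9.8 station mm [-5.1 46.1] 85.2 F st [ 5.8 -3.7 -2.2] w 9.2 ff 29.916951656341553
tool axes in station
 [[-1.     0.001  0.006]
 [ 0.001  0.985  0.171]
 [-0.006  0.171 -0.985]] q [-0.19  0.08  1.63  0.17  1.43 -1.63]
time: 10.0
tool_pos: [0.5295, 0.0184, 0.0853]
ee_rot: [2.969, 0.012, 2.987]
wrist_force: [13.2, -5.2, -7.7]
width: 0.0094
finger_force: 29.9
t 10.0 station mm [-5.1 46.1] 85.3 F st [13.9 -3.1 -7.7] w 9.4 ff 29.88349199295044
tool axes in station
 [[-1.     0.001  0.013]
 [ 0.003  0.985  0.172]
 [-0.012  0.172 -0.985]] q [-0.19  0.08  1.64  0.17  1.43 -1.63]
```

```bash
python3 -m crank '[[1,[-0.002,0.002,0],[5,0,0]],[1,[0,0.0017,0],[4.9,0,0]],[1,[0,0,0],[0,0,0]],[1,[0,0,0],[0,0,0]]]'; python3 -c "
from h import *;show()
from bench import robot
for i in range(1): print(robot.get_obs()['wrist_torque'])"
```

```text
time: 10.4
tool_pos: [0.5296, 0.0221, 0.0856]
ee_rot: [-3.139, 0.006, 2.991]
wrist_force: [6.7, -7.1, -3.7]
width: 0.0092
finger_force: 29.9
t 10.4 station mm [-5.5 49.7] 85.6 F st [ 7.7 -6.  -3.7] w 9.2 ff 29.949573576450348
tool axes in station
 [[-1.    -0.001  0.006]
 [-0.001  1.    -0.002]
 [-0.006 -0.002 -1.   ]] q [-0.06  0.09  1.6  -0.    1.44 -1.48]
[-1.51129234 -1.20520195  0.12686492]
```

```bash
python3 -m crank '[[1,[-0.002,-0.002,0],[0,0,0]],[1,[0,0,0],[0,0,0]],[1,[0,0,0],[0,0,0]]]'; python3 -c "
from h import *;show()"
```

```text
time: 10.7
tool_pos: [0.5295, 0.0215, 0.0856]
ee_rot: [3.139, 0.002, 2.99]
wrist_force: [4.7, -1.9, -1.3]
width: 0.0092
finger_force: 29.9
t 10.7 station mm [-5.5 49.1] 85.6 F st [ 4.9 -1.1 -1.3] w 9.2 ff 29.940905570983887
tool axes in station
 [[-1.     0.     0.002]
 [ 0.     1.     0.002]
 [-0.002  0.002 -1.   ]] q [-0.07  0.1   1.6   0.    1.44 -1.49]
```

```bash
python3 -m crank '[[0.6,[0,0,0],[0,0,0]],[0.6,[0,0,0],[0,0,0]],[0.6,[0,0,0],[0,0,0]],[0.6,[0,0,0],[0,0,0]],[0.6,[0,0,-0.02],[0,0,0]],[0.6,[0,0,-0.03],[0,0,0]],[0.6,[0,0,-0.04],[0,0,0]],[0.6,[0.02,0,-0.03],[0,0,0]]]'; python3 -m crank '[[0.6,[0.04,0,0],[0,0,0]],[0.6,[0.04,0,0],[0,0,0]],[0.6,[0.04,0.02,0],[0,0,0]],[0.6,[0,0.045,0],[0,0,0]],[0.6,[0,0.045,0],[0,0,0]],[0.6,[0,0.045,0],[0,0,0]],[0.6,[0,0.045,0],[0,0,0]],[0.6,[0,0,0],[0,0,0]]]'; python3 -c "
from h import *;show()
from bench import vision
import cv2
s=vision.snapshot('side');t=vision.snapshot('top')
np.savez('top1.npz',**t);np.savez('side1.npz',**s)
a=cv2.resize(t['color'][165:300,245:370,::-1],None,fx=3.2,fy=3.2,interpolation=cv2.INTER_CUBIC);b=cv2.resize(s['color'][205:325,235:355,::-1],None,fx=3.2,fy=3.6,interpolation=cv2.INTER_CUBIC)
cv2.imwrite('pics/c5.png',cv2.hconcat([a,b]))"
```

```text
time: 11.5
tool_pos: [0.51, 0.0242, 0.2074]
ee_rot: [3.139, 0.001, 2.989]
wrist_force: [0.4, 0.2, 0.5]
width: 0.0372
finger_force: 0.0
time: 12.3
tool_pos: [0.4199, 0.2444, 0.2051]
ee_rot: [3.138, -0.002, 2.996]
wrist_force: [0.7, -0.7, 0.1]
width: 0.0373
finger_force: 0.0
t 12.3 station mm [-147.6  252.9] 205.1 F st [ 0.8 -0.6  0.1] w 37.3 ff 0.0
tool axes in station
 [[-1.    -0.006 -0.002]
 [-0.006  1.     0.003]
 [ 0.002  0.003 -1.   ]] q [ 0.41 -0.06  1.52  0.    1.68 -1.02]
```

View pics/c5.png

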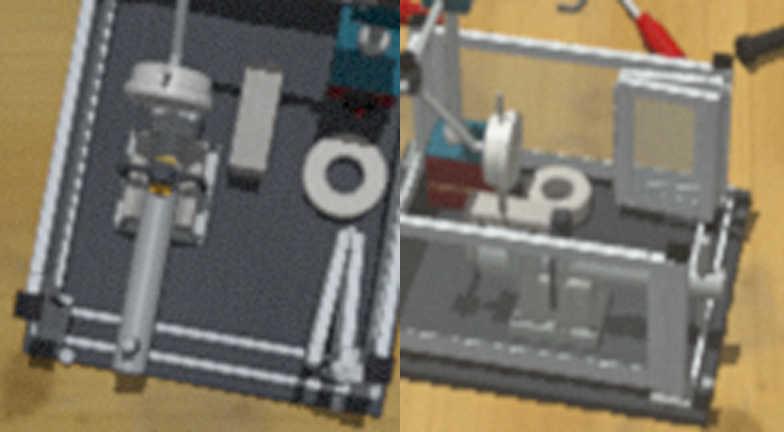

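The T-bar tip now shows at (130,347), over the spindle axis; the spindle runs out through the doorway, and the leaves are at the right jamb with the fold at about (350,235). I'll check these against the numbers.

```bash
python3 - <<'E'
from h import *
import cv2
s=dict(np.load('top1.npz'));S=dict(np.load('side1.npz'));st=np.load('st.npy')
T=lambda p,z: (ts(ray(s,245+(p[0]+.5)/3.2-.5,165+(p[1]+.5)/3.2-.5,z),st)*1e3).round(1)
print("tip",T((130,347),.107),"free",T((315,360),.145),"pivot",T((345,360),.145),"foldL",T((343,232),.145),"foldR",T((358,232),.145))
print("journal near-end L/R edges",T((117,360),.065),T((147,363),.065),"mid journal",T((143,228),.065),T((167,232),.065))
b=s['color'][255:290,270:305,::-1]; c=s['color'][255:290,330:365,::-1]
cv2.imwrite('pics/c6.png',cv2.resize(cv2.hconcat([b,c]),None,fx=11,fy=11,interpolation=cv2.INTER_CUBIC))
E
```

```text
tip [-10.8  46.5] free [  0.9 -76.1] pivot [  4.3 -95.3] foldL [ 86.5 -79.9] foldR [ 88.2 -89.6]
journal near-end L/R edges [-20.4  57. ] [-18.8  36. ] mid journal [73.8 55.8] [74.  38.7]
```

View pics/c6.png

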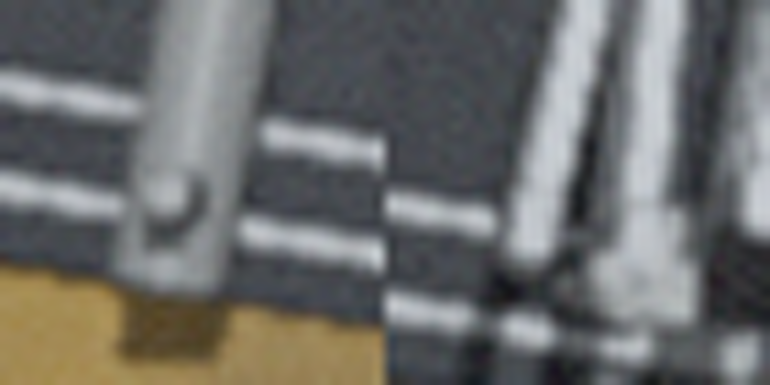

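```bash
python3 - <<'E'
from h import *
s=dict(np.load('top1.npz'));st=np.load('st.npy')
T=lambda u,v,z: (ts(ray(s,u,v,z),st)*1e3).round(1)
f=lambda x,y,o=270:(o+(x+.5)/11-.5,255+(y+.5)/11-.5)
print("tip",T(*f(171,193),.107),"axis edges",T(*f(128,200),.065),T(*f(238,200),.065),T(*f(112,275),.065),T(*f(218,285),.065))
print("free",T(*f(530-385,245,330),.145))
# journal edges from a gradient scan, several rows; parallax-free axis fit
g=s['color'].astype(float).mean(2)
for v in (250,256,262,268,274,278):
    r=g[v,274:305]; d=np.diff(r); print(v,r.round().astype(int).tolist())
E
```

```text
tip [-8.8 47.3] axis edges [-10.7  58.9] [-6.8 36.9] [-26.2  59.3] [-24.4  37.8]
free [  1.5 -75.3]
250 [78, 79, 74, 78, 75, 77, 76, 76, 79, 74, 80, 101, 124, 140, 152, 162, 176, 167, 150, 143, 129, 109, 69, 73, 73, 80, 75, 78, 75, 81, 74]
256 [74, 80, 73, 77, 82, 77, 81, 81, 68, 78, 107, 129, 146, 152, 165, 175, 161, 148, 140, 135, 111, 69, 67, 77, 77, 75, 79, 80, 72, 77, 78]
262 [136, 124, 120, 119, 105, 95, 77, 73, 76, 106, 129, 143, 151, 167, 176, 160, 148, 142, 133, 105, 61, 73, 75, 79, 82, 77, 80, 79, 76, 78, 75]
268 [79, 73, 72, 76, 76, 80, 79, 84, 117, 137, 146, 154, 165, 171, 158, 146, 142, 124, 106, 93, 127, 142, 142, 151, 163, 178, 188, 188, 178, 181, 183]
274 [94, 110, 132, 142, 141, 143, 146, 127, 125, 110, 124, 125, 106, 77, 99, 131, 123, 103, 112, 110, 97, 82, 75, 70, 69, 74, 70, 74, 77, 77, 78]
278 [62, 70, 72, 71, 77, 77, 105, 132, 143, 142, 152, 156, 145, 145, 140, 125, 100, 62, 71, 80, 81, 85, 91, 113, 119, 134, 142, 140, 157, 175, 190]
```

```bash
python3 -c "
from bench import robot
print(robot.close_job())"
```

```text
the job is handed in; nothing more can be done
None
```

The job is handed in after about 12.4 s: the gate is folded against its end stop, the spindle is drawn to the V-block, and the T-bar is upright to about 1° by camera and released; I saw no sign of contact with the dial indicator or the other things, though I did not measure their positions afterwards.

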